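# Clamp the microscope camera tube in its saddle

### The arm

A 7-joint arm with a two-finger parallel gripper is mounted at the origin on the work surface. World frame = base frame: x ahead of the robot, y to its left, z up, the work surface at z = 0. Lengths are in m, angles in rad, forces in N, time in s.
With the tool pointing down it reaches from about 0.35 to 0.9 m from the base axis. Payload 19.9 kg.
Tool frame: the origin (TCP) lies on the centre line of the jaws, within the pads' length; the fingertips stand 11 mm ahead of it and the grasp point (between the pads) lies 8 mm behind it; x points along the fingers, y is the direction in which the jaws open and shut, and the axes are right-handed (so a half turn about x gives the same grasp; the last joint's range is limited). The gripper opens to 94 mm and grips with 3 to 60 N. Pads are 16 mm wide; open, the fingers measure 119 mm over their backs; the gripper's body (75 mm by 177 mm) begins 78 mm behind the grasp point.
Start: joints at [-1.266, 0.417, -0.01, 1.614, 0.005, 1.111, -0.053], TCP at [0.212, 0.588, 0.216] pointing down, gripper open.
Joint ranges: [-2.81, 2.81], [-0.39, 2.02], [-1.27, 1.25], [0.06, 2.57], [-1.19, 4.33], [0.19, 2], [-2.82, 2.82]. Speed limits (rad/s): [1.89, 1.89, 2.39, 2.39, 3.01, 3.01, 3.01].

### API

Orientations are given as a unit quaternion [w, x, y, z].
In Python, from workcell import ctrl gives the robot as it stands.
- The arm moves only by the shell command python3 -m jog 'ROWS' [OPENING] [FORCE]. ROWS is JSON, one flat list of numbers, 6 for each row, row after row: the shift along the tool's x, y, z in mm, then the turn, a rotation vector about the tool's x, y, z in rad. In form: [dx, dy, dz, ax, ay, az, dx, dy, dz, ax, ay, az, ...]. A call has 1 to 5 rows; each row is the pose to reach, as a shift and turn from the pose commanded when the call began, along the tool's axes at that moment; what a row does not reach only later rows make up. A row lasts 1/12 s, in which the tool goes at most 41.7 mm and 7.16 degrees, less where a joint would pass 70% of its speed; a pose out of reach is approached as far as the arm can. A call with a gripper value outside its range is refused whole. OPENING is the gripper's target within -1 to 1 (fully open at 1, half-way at 0, shut at -1), set as the call begins (- or left out, the last holds). The fingers move at their own pace and stop on an object; FORCE is the grip in N (left out, the last holds). Time passes only in rows, so rows that repeat a pose let the fingers close. It gives the time, the measured TCP pose, the force and the opening at its end, in the units of the state.
- ctrl.observe(): the state, without advancing time (a new reading comes with each control period).
- ctrl.get_image(name): name is "side" or "top" or "wrist"; returns the picture (400x640x3 uint8, red, green, blue); there is no depth.
- ctrl.calibration(name): a dict with "vertical_fov" (degrees; the focal length in pixels is half the picture's height over the tangent of half this angle, whatever the lens; pixels are square), "cx", "cy" (the principal point, pixels), "extrinsics" (4x4, takes a point from camera to world coordinates); the wrist camera has in their place "mount" (4x4, takes a point from camera to tool coordinates, whose origin is the TCP and whose axes are the tool frame's). Camera axes: x right, y down, z forward; pixel columns grow to the right and rows downward; lengths in m; the calibration is good to about 2 mm. A picture is of the moment at which its call begins: read the wrist's pose just before it. calibration takes no time and is no camera call.
- ctrl.sign_off(): hands the job in, once; it reports no verdict.
The state is a dict: "time_s": time; "joints": joint angles; "qd": joint speeds; "tau": joint torques, N m; "eef_pos": TCP position; "tool_rot": TCP orientation; "force": force on the tool from outside, world axes, zero at the start; "wrist_torque": the same for the moment, N m; "grip_width": finger opening in m.
Only numpy, scipy, OpenCV 4.12 (cv2) and the standard library are available. Lean on these libraries where they do the work, as an engineer would, in place of code of your own. Each camera call takes 0.05 s, during which the arm holds its last target. There are 200 camera calls.

### The job

Mount the camera on its bench saddle: first slide the camera tube along the V until its blue collar sits against the end of the saddle, then swing the orange hinged cap fully down over the tube, and after that swing the brass-nutted bolt upright, fully into the slot of the cap. Leave the dropper bottle, the slide box and the red dust cap where they stand.

Things in the scene. Friction and masses are not known exactly. Their poses are not given: they have to be found in the camera images.
- saddle: Fixed aluminium V-block, base plate 130 x 150 x 12 mm. Origin: on the work surface under the middle of the V; z up. x runs along the tube (the V spans x = -60 to +60 mm, the camera end is at +x); the hinge is on the +y side, the swing bolt on the -y side. The tube's axis lies at y = 0, 75 mm up. Except for the base plate, the fixed parts stay within |y| < 58 mm and below 86 mm.
- hinge_mid (a point): Middle of the cap's hinge line, fixed on the saddle at x = 0, y = +36, z = 79 mm in the saddle frame. The hinge line is parallel to the saddle's x.
- bolt_pivot (a point): Middle of the swing bolt's pivot pin, fixed on the saddle at x = 0, y = -50, z = 53 mm in the saddle frame. The pin is parallel to the saddle's x.
- camera_back (a point): Centre of the camera's square back face, on the tube axis; x points out of the back, away from the tube. With the collar home against the saddle's end this point is at x = +108 mm in the saddle frame; it starts 20 to 45 mm further out. Black camera box 40 mm long, 46 mm square (fins 48 mm).
- collar (a point): Centre of the seating face of the blue collar (54 mm diameter, 8 mm thick) on the tube axis, 48 mm from camera_back. Home: x = +60 mm in the saddle frame. From here a loose steel tube 40 mm in diameter runs 160 mm along -x, in one piece with collar and camera, about 0.45 kg. It lies in the V and slides against about 2 to 8 N of friction.
- cap (a joint): Angle of the orange cap in rad: 0 = fully down over the tube (stop), growing as it opens; starts at 1.75 to 2.1, past upright, leaning out to the saddle's +y; stop at 2.2. Stiff: it stays where it is left and does not fall shut; 1 to 2 N at the lip moves it. 40 mm wide along x, centred at x = 0. Its arch has a 28 mm outer radius, top 103 mm up when closed.
- cap_lip (a point): Middle of the free edge of the cap's flat ear, half-way through its 8 mm thickness, 96 mm from the hinge line. Closed, the ear reaches from y = -26 to -60 mm in the saddle frame, upper face 85 mm above the work surface. A slot 13 mm wide at x = 0, open at the lip, runs 22 mm into the ear.
- bolt (a joint): Angle of the swing bolt in rad: 0 = upright, fully in the slot (stop), growing as it leans out to the saddle's -y side; starts at 0.6 to 0.95; stop at 1.3. Stiff: it stays where it is left; 1 to 2 N at the nut moves it.
- nut (a point): Centre of the bolt's round brass thumb nut, 42 mm from the pivot: 24 mm in diameter, 14 mm tall, axis along the bolt. Shank 8 mm in diameter, its end 54 mm from the pivot. Upright, the nut's centre is at y = -50, z = 95 mm in the saddle frame and its underside 3 mm above the closed ear; an upright nut keeps the cap from passing.
- dropper_mid (a point): White dropper bottle, 32 mm in diameter and 62 mm tall, standing; point on its axis 28 mm above the work surface. A bystander.
- slidebox_mid (a point): Centre of a closed white slide box, 85 x 100 x 30 mm, lying flat. A bystander.
- dustcap_mid (a point): Centre of a red disc-shaped dust cap, 48 mm in diameter and 16 mm tall, lying flat. A bystander.
Mind the look-alikes: they are no part of the job. Of the things that look like the saddle, the middle-sized one is meant.

How it is judged:
By the outcome, as a careful person would: the job done as asked, in the order asked, and still so for the second after the job is handed in, with the robot touching nothing.
It also fails if it takes over 64 s, if anything falls off the work surface, if the arm or the gripper's body presses on something with over 40 N, if the wrist force passes 120 N, or if a joint passes its speed limit or range.

## Working session

There is one attempt and no reset: what is moved stays moved. The work goes in short steps, Python scripts to look and compute and a shell command to move; the robot and the scene stay as the last step left them, time stands still between calls to the robot, and variables do not carry over. Pictures are saved under pics/ and viewed, about 8 in all and at most 12, crops included, and the job is handed in when it is done.

```bash
mkdir -p pics; ls; python3 - <<'E'
from workcell import ctrl
import cv2,numpy as np,json
np.set_printoptions(precision=4,suppress=True)
s=ctrl.observe();print(s)
for n in ("side","top","wrist"):
    print(n,ctrl.calibration(n))
    cv2.imwrite(f"pics/{n}0.png",ctrl.get_image(n)[:,:,::-1])
E
```

```text
pics
{'time_s': 0.0, 'joints': array([-1.2655,  0.418 , -0.0103,  1.6142,  0.0047,  1.1107, -0.053 ]), 'qd': array([-0.0006, -0.0002, -0.0001,  0.0005,  0.    ,  0.0002,  0.0009]), 'tau': array([ -0.0033, -85.1253,   0.6371, -42.5987,  -0.0489,   0.0187,
         0.0001]), 'eef_pos': array([0.2123, 0.5874, 0.2158]), 'tool_rot': array([ 0.6965,  0.1216,  0.6965, -0.1224]), 'force': array([-0.4257,  0.5546, -0.0039]), 'wrist_torque': array([-0.0572,  0.0047, -0.0612]), 'grip_width': 0.09401866257333294}
side {'vertical_fov': 54.430219466559834, 'cx': 320.08805659641047, 'cy': 201.88088640282174, 'extrinsics': array([[ 0.9947, -0.075 ,  0.0698,  0.5302],
       [-0.1024, -0.7062,  0.7005, -0.6022],
       [-0.0032, -0.704 , -0.7102,  0.759 ],
       [ 0.    ,  0.    ,  0.    ,  1.    ]])}
top {'vertical_fov': 57.43060402092934, 'cx': 319.8350716680805, 'cy': 196.92281977349617, 'extrinsics': array([[-0.0178, -0.9847,  0.1735,  0.4337],
       [-0.9992,  0.0236,  0.0318,  0.0426],
       [-0.0354, -0.1728, -0.9843,  0.9214],
       [ 0.    ,  0.    ,  0.    ,  1.    ]])}
wrist {'vertical_fov': 67.7495867281894, 'cx': 319.2712787003118, 'cy': 200.85829714975475, 'mount': array([[-0.0003, -0.2566,  0.9665, -0.169 ],
       [ 1.    ,  0.    ,  0.0003, -0.0004],
       [-0.0001,  0.9665,  0.2566, -0.0753],
       [ 0.    ,  0.    ,  0.    ,  1.    ]])}
```

View pics/top0.png

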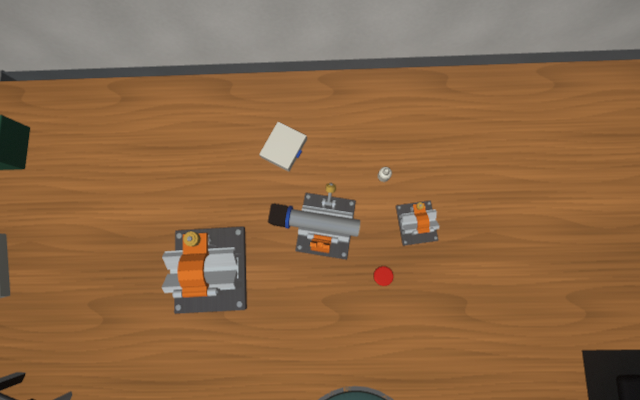

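View pics/side0.png

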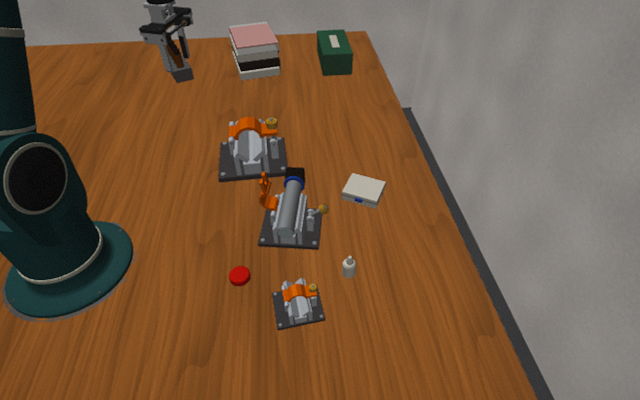

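Look-alikes in the top view are the large saddle at (209,268), the tube-bearing one at (326,226), and the small one at (417,222). The middle-sized one, at (326,226), carries the tube, an open cap and a leaning bolt. I'll confirm that in one enlarged crop and measure it.

```bash
cat > h.py <<'E'
import numpy as np,cv2
from workcell import ctrl
from scipy.spatial.transform import Rotation as R
np.set_printoptions(precision=4,suppress=True)
def ray(n,uv,s=None):
    c=ctrl.calibration(n);f=200/np.tan(np.radians(c["vertical_fov"]/2))
    if "mount" in c:
        T=np.eye(4);q=np.array(s["tool_rot"]);T[:3,:3]=R.from_quat(q[[1,2,3,0]]).as_matrix();T[:3,3]=s["eef_pos"];E=T@c["mount"]
    else:E=c["extrinsics"]
    d=E[:3,:3]@np.array([(uv[0]-c["cx"])/f,(uv[1]-c["cy"])/f,1]);return E[:3,3],d/np.linalg.norm(d)
def onz(n,uv,z,s=None):
    o,d=ray(n,uv,s);return o+d*(z-o[2])/d[2]
def tri(r1,r2):
    A=np.zeros((3,3));b=np.zeros(3)
    for o,d in(r1,r2):
        P=np.eye(3)-np.outer(d,d);A+=P;b+=P@o
    x=np.linalg.solve(A,b)
    return x,[round(1e3*np.linalg.norm(np.cross(x-o,d)),1) for o,d in(r1,r2)]
E
python3 - <<'E'
from h import *
t=cv2.imread("pics/top0.png");s=cv2.imread("pics/side0.png")
a=cv2.resize(t[170:270,255:375],None,fx=5,fy=5,interpolation=cv2.INTER_CUBIC)[:, :]
b=cv2.resize(s[155:255,250:340],None,fx=5,fy=5,interpolation=cv2.INTER_CUBIC)
o=np.hstack([a,b]);o=cv2.resize(o,None,fx=.76,fy=.76);cv2.imwrite("pics/crop0.png",o);print(o.shape)
for n,im,(x0,y0,x1,y1) in(("top",t,(285,185,365,265)),("side",s,(250,155,340,255))):
    c=im[y0:y1,x0:x1].astype(int);hsv=cv2.cvtColor(im,cv2.COLOR_BGR2HSV)[y0:y1,x0:x1]
    m=((hsv[...,1]<70)&(hsv[...,2]<110)).astype(np.uint8)
    m=cv2.morphologyEx(m,cv2.MORPH_OPEN,np.ones((2,2)))
    k=cv2.findContours(m,0,2)[0];p=np.vstack([q for q in k if cv2.contourArea(q)>30]);hull=cv2.convexHull(p)
    ap=cv2.approxPolyDP(hull,4,True)[:,0]+[x0,y0]
    print(n,ap.tolist())
    for q in ap: print(onz(n,q,.012))
    for nm,lo,hi in(("blue",(105,120,40),(130,255,255)),("orange",(5,190,150),(14,255,255)),("brass",(18,100,90),(28,255,255))):
        mm=cv2.inRange(hsv,lo,hi);k=[q for q in cv2.findContours(mm,0,2)[0] if cv2.contourArea(q)>5]
        for q in k:
            print(n,nm,cv2.contourArea(q),(np.array(cv2.minAreaRect(q)[0])+[x0,y0]).round(1),cv2.boundingRect(q))
E
```

```text
(380, 798, 3)
top [[347, 259], [297, 251], [292, 211], [310, 195], [355, 202], [360, 223]]
[0.438  0.0081 0.012 ]
[0.4597 0.1308 0.012 ]
[0.5597 0.1428 0.012 ]
[0.5996 0.0968 0.012 ]
[ 0.5789 -0.0163  0.012 ]
[ 0.5257 -0.0269  0.012 ]
top blue 57.0 [287.4 216.8] (0, 22, 7, 21)
top orange 164.0 [320.1 243.1] (26, 50, 20, 18)
top brass 55.0 [330.5 188.5] (41, 0, 10, 8)
side [[318, 249], [260, 246], [250, 165], [259, 155], [286, 155], [321, 214]]
[ 0.5822 -0.0242  0.012 ]
[ 0.4428 -0.0002  0.012 ]
[0.4113 0.3111 0.012 ]
[0.4377 0.3563 0.012 ]
[0.5202 0.3475 0.012 ]
[0.6014 0.0899 0.012 ]
side blue 71.0 [294.4 181.9] (34, 21, 20, 15)
side orange 56.5 [272.4 201.8] (19, 41, 8, 12)
side orange 9.0 [260.5 180.5] (9, 24, 4, 5)
side orange 5.5 [263.  173.5] (12, 17, 3, 4)
side brass 44.5 [322.3 208.1] (68, 49, 10, 9)
```

View pics/crop0.png

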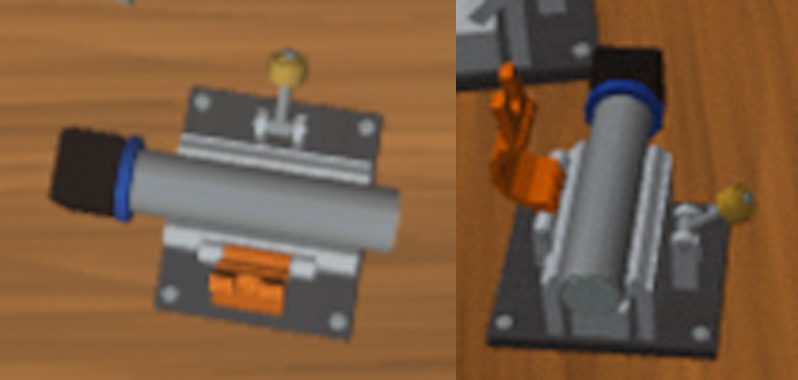

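The crop confirms it: (326,226) has the camera tube, the open cap and the leaning bolt. I'm working out the saddle pose from its plate corners, and triangulating the nut, the lip and the camera back.

```bash
python3 - <<'E'
from h import *
T=lambda u,v:(255+u/3.8,170+v/3.8); S=lambda u,v:(250+(u-456)/3.8,155+v/3.8)
ct=[T(190,88),T(382,118),T(349,338),T(155,306)]  # (+x,-y),(-x,-y),(-x,+y),(+x,+y)
W=np.array([onz("top",c,.012) for c in ct]);print(W)
L=lambda i,j:np.linalg.norm(W[i]-W[j]);print("sides",L(0,1),L(1,2),L(2,3),L(3,0))
o=W.mean(0);ex=(W[0]+W[3]-W[1]-W[2])[:2];yaw=np.arctan2(ex[1],ex[0]);print("o",o,"yaw",yaw)
# side corners
ws=[onz("side",S(*p),.012) for p in((731,205),(716,354),(488,345))];print("side corners",np.array(ws))
print("tri corner",tri(ray("top",ct[1]),ray("side",S(716,354))),tri(ray("top",ct[2]),ray("side",S(488,345))))
Rm=np.array([[np.cos(yaw),np.sin(yaw)],[-np.sin(yaw),np.cos(yaw)]])
for n,a,b in(("nut",T(287,69),S(735,203)),("lip",T(247,313),S(508,65)),("collar",T(127,178),S(624,105))):
    p,e=tri(ray("top",a),ray("side",b));print(n,p,e,"saddle",Rm@(p-o)[:2]*1e3)
# tube axis
a=onz("top",T(140,183),.085);b=onz("top",T(390,219),.085);d=(a-b);print("tube yaw",np.arctan2(d[1],d[0]))
print("camback", Rm@(onz("top",T(58,165),.075)-o)[:2]*1e3)
s=ctrl.observe();q=s["tool_rot"];print("toolR",R.from_quat(q[[1,2,3,0]]).as_matrix())
E
```

```text
[[ 0.6046  0.1095  0.012 ]
 [ 0.5813 -0.0177  0.012 ]
 [ 0.4381  0.0085  0.012 ]
 [ 0.4609  0.1338  0.012 ]]
sides 0.12930548857156426 0.14558999279006032 0.12740857880319484 0.14579382646405298
o [0.5212 0.0585 0.012 ] yaw 1.3902282260029502
side corners [[ 0.607   0.1077  0.012 ]
 [ 0.5835 -0.0217  0.012 ]
 [ 0.439   0.0008  0.012 ]]
tri corner (array([ 0.583 , -0.018 ,  0.0069]), [np.float64(0.9), np.float64(0.9)]) (array([0.438 , 0.0081, 0.003 ]), [np.float64(0.1), np.float64(0.1)])
nut [0.6025 0.0443 0.0802] [np.float64(0.2), np.float64(0.2)] saddle [  0.5944 -82.4866]
lip [0.4607 0.0691 0.1857] [np.float64(9.6), np.float64(9.6)] saddle [-0.4656 61.4783]
collar [0.5371 0.1437 0.0805] [np.float64(0.5), np.float64(0.5)] saddle [86.666  -0.3542]
tube yaw 1.4060137129282313
camback [130.9854  -1.6521]
toolR [[-0.0003  0.3399  0.9405]
 [-0.0009  0.9405 -0.3399]
 [-1.     -0.0009  0.0001]]
```

Nut: saddle (0.6, -82.5), z=80 mm, radius 42.3 from the pivot, so the bolt is at about 0.87. Collar: x=87, z=80. Both fit. The target saddle is at about (0.521, 0.0585), yaw about 1.395. I'm moving in for a wrist look.

```bash
python3 -m jog '[0,-18,28,-0.02,0,0, 0,-38,58,-0.04,0,0, 0,-58,90,-0.08,0,0, 0,-78,120,-0.12,0,0, 0,-98,151,-0.171,0,0]' -1 20
python3 - <<'E'
from h import *
s=ctrl.observe();q=s["tool_rot"];print(s["eef_pos"],s["grip_width"],R.from_quat(q[[1,2,3,0]]).as_matrix()[:,1])
E
```

```text
time_s: 0.57
eef_pos: [0.3217, 0.4427, 0.2163]
tool_rot: [0.704, 0.061, 0.704, -0.061]
force: [1.6, 0.7, -0.0]
grip_width: 0.0642
[0.3217 0.4427 0.2163] 0.06417685079613171 [ 0.1729  0.9849 -0.0004]
```

```bash
python3 -m jog '[0,-25,27,0,0,0, 0,-50,54,0,0,0, 0,-75,81,0,0,0, 0,-100,108,0,0,0, 0,-125,134,0,0,0]' >/dev/null
python3 -m jog '[0,-25,27,0,0,0, 0,-50,54,0,0,0, 0,-75,81,0,0,0, 0,-100,108,0,0,0, 0,-120,130,0,0,0]' >/dev/null
python3 -m jog '[0,0,0,0,0,0,0,0,0,0,0,0]'
python3 - <<'E'
from h import *
s=ctrl.observe();im=ctrl.get_image("wrist");np.save("w1.npy",im);import pickle;pickle.dump(s,open("w1.pkl","wb"))
cv2.imwrite("pics/w1.png",im[:,:,::-1]);q=s["tool_rot"];print(s["eef_pos"],R.from_quat(q[[1,2,3,0]]).as_matrix()[:,1])
E
```

```text
time_s: 1.57
eef_pos: [0.5387, 0.1553, 0.2161]
tool_rot: [0.704, 0.063, 0.704, -0.063]
force: [-0.5, 0.9, -0.8]
grip_width: 0.0003
[0.5387 0.1553 0.2161] [ 0.1777  0.9841 -0.0007]
```

View pics/w1.png

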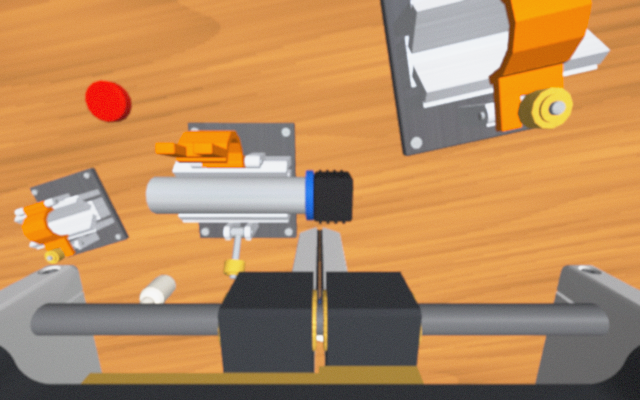

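The wrist view shows the target saddle with plate corners near (189,124), (296,124), (296,237), the tube axis at v≈195, the camera back at u≈352, and the nut at (234,267). I'm refining the pose from those points.

```bash
python3 - <<'E'
from h import *
import pickle;s=pickle.load(open("w1.pkl","rb"));im=np.load("w1.npy")
w=lambda p,z:onz("wrist",p,z,s)
for p in((189,124),(296,124),(296,237),(203,238)):print(p,w(p,.012))
o=np.array([.5212,.0585]);yaw=1.395
Rm=np.array([[np.cos(yaw),np.sin(yaw)],[-np.sin(yaw),np.cos(yaw)]])
S=lambda p:(Rm@(p[:2]-o)*1e3).round(1)
for p in((189,124),(296,124),(296,237)):print("plate",S(w(p,.012)))
print("back top edge",S(w((353,195),.098)),"back mid",S(w((353,195),.075)))
print("collar mid",S(w((310,195),.075)),S(w((310,195),.102)))
print("tube end axis",S(w((150,195),.095)),"tube near collar",S(w((300,195),.095)))
print("nut",S(w((234,267),.080)))
T=lambda u,v:(255+u/3.8,170+v/3.8)
p,e=tri(ray("wrist",(234,267),s),ray("top",T(287,69)));print("nut tri",p,e,S(p))
p,e=tri(ray("wrist",(296,124),s),ray("top",T(155,306)));print("corner tri",p,e,S(p))
p,e=tri(ray("wrist",(309,195),s),ray("top",T(127,178)));print("collar tri",p,e,S(p))
p,e=tri(ray("wrist",(296,237),s),ray("top",T(190,88)));print("corner tri",p,e,S(p))
print("tcp",S(s["eef_pos"]))
hsv=cv2.cvtColor(im,cv2.COLOR_RGB2HSV)
b=cv2.inRange(hsv,(100,120,40),(130,255,255));ys,xs=np.nonzero(b);print("blue",xs.min(),xs.max(),ys.min(),ys.max())
k=(im.max(2)<60)[150:235,300:370];ys,xs=np.nonzero(k);print("blk",xs.min()+300,xs.max()+300,ys.min()+150,ys.max()+150)
E
```

```text
(189, 124) [0.439  0.0125 0.012 ]
(296, 124) [0.462  0.1402 0.012 ]
(296, 237) [0.6057 0.1113 0.012 ]
(203, 238) [ 0.585  -0.0117  0.012 ]
plate [-59.7  72.9]
plate [70.1 72.5]
plate [ 66.8 -73.9]
back top edge [131.6   4.8] back mid [134.3  -0.9]
collar mid [88.2 -0.7] [89.1  5.9]
tube end axis [-71.5   4.6] tube near collar [78.9  4.2]
nut [  1.9 -82.7]
nut tri [0.6034 0.0446 0.0777] [np.float64(0.7), np.float64(0.7)] [  0.7 -83.4]
corner tri [ 0.4619  0.1375 -0.0239] [np.float64(0.1), np.float64(0.1)] [67.4 72.2]
collar tri [0.5372 0.1442 0.0752] [np.float64(0.1), np.float64(0.1)] [87.2 -0.8]
corner tri [0.6059 0.1103 0.0093] [np.float64(1.0), np.float64(1.0)] [ 65.8 -74.3]
tcp [98.4 -0.3]
blue 305 319 171 302
blk 315 351 172 220
```

```bash
python3 -m jog '[0,35,0,0,0,0, 0,67,0,0,0,0, 35,67,0,0,0,0, 70,67,0,0,0,0, 105,67,0,0,0,0]' >/dev/null
python3 -m jog '[33,0,0,0,0,0,33,0,0,0,0,0,33,0,0,0,0,0]'
python3 -m jog '[0,-6,0,0,0,0,0,-12,0,0,0,0,0,-16,0,0,0,0,0,-20,0,0,0,0,0,-23,0,0,0,0]'
python3 -m jog '[0,-3,0,0,0,0,0,-6,0,0,0,0,0,-9,0,0,0,0,0,-12,0,0,0,0]'
python3 -m jog '[0,-3,0,0,0,0,0,-6,0,0,0,0,0,-9,0,0,0,0,0,-12,0,0,0,0]'
python3 - <<'E'
from h import *
yaw=1.395;o=np.array([.5225,.0600]);s=ctrl.observe()
print(np.array([[np.cos(yaw),np.sin(yaw)],[-np.sin(yaw),np.cos(yaw)]])@(s["eef_pos"][:2]-o)*1e3)
E
```

```text
time_s: 2.28
eef_pos: [0.5487, 0.2236, 0.078]
tool_rot: [0.704, 0.061, 0.705, -0.062]
force: [0.2, -0.3, 1.1]
grip_width: 0.0005
time_s: 2.7
eef_pos: [0.5463, 0.1998, 0.0795]
tool_rot: [0.705, 0.063, 0.704, -0.062]
force: [1.3, 4.3, 2.3]
grip_width: 0.0007
time_s: 3.03
eef_pos: [0.5445, 0.1897, 0.0794]
tool_rot: [0.705, 0.063, 0.704, -0.061]
force: [0.9, 6.9, 4.1]
grip_width: 0.0004
time_s: 3.37
eef_pos: [0.5426, 0.1792, 0.0796]
tool_rot: [0.705, 0.063, 0.704, -0.06]
force: [4.0, 27.9, -2.5]
grip_width: 0.0004
[120.8743   1.0312]
```

The collar seated: 28 N with the TCP at x≈120.9, which is 108 plus the finger half-thickness. Next I back off, lift and go round to the outside of the cap.

```bash
python3 -m jog '[0,0,0,0,0,0,0,15,0,0,0,0,-35,25,0,0,0,0,-75,25,0,0,0,0,-115,25,0,0,0,0]' 
python3 -m jog '[-35,0,0,0,0,0,-75,0,0,0,0,0,-75,-18,-30,0,0,0,-75,-38,-60,0,0,0,-75,-60,-90,0,0,0]'
python3 -m jog '[0,-28,-16,0,0,0,0,-56,-24,0,0,0,0,-83,-28,0,0,0,0,-83,-28,0,0,0]'
python3 - <<'E'
from h import *
import pickle
yaw=1.395;o=np.array([.5225,.0600]);s=ctrl.observe();im=ctrl.get_image("wrist")
cv2.imwrite("pics/w2.png",im[:,:,::-1]);pickle.dump(s,open("w2.pkl","wb"))
cv2.imwrite("pics/top2.png",ctrl.get_image("top")[:,:,::-1]);cv2.imwrite("pics/side2.png",ctrl.get_image("side")[:,:,::-1])
print(np.array([[np.cos(yaw),np.sin(yaw)],[-np.sin(yaw),np.cos(yaw)]])@(s["eef_pos"][:2]-o)*1e3)
E
```

```text
time_s: 3.78
eef_pos: [0.5454, 0.2019, 0.1945]
tool_rot: [0.704, 0.061, 0.705, -0.062]
force: [-0.0, -0.2, 0.5]
grip_width: 0.0008
time_s: 4.2
eef_pos: [0.4458, 0.158, 0.2686]
tool_rot: [0.705, 0.062, 0.704, -0.062]
force: [0.7, 0.2, 1.0]
grip_width: 0.0005
time_s: 4.53
eef_pos: [0.4036, 0.0775, 0.269]
tool_rot: [0.704, 0.063, 0.704, -0.063]
force: [0.9, -1.4, 0.8]
grip_width: 0.0003
[ -3.597  120.1153]
```

View pics/w2.png

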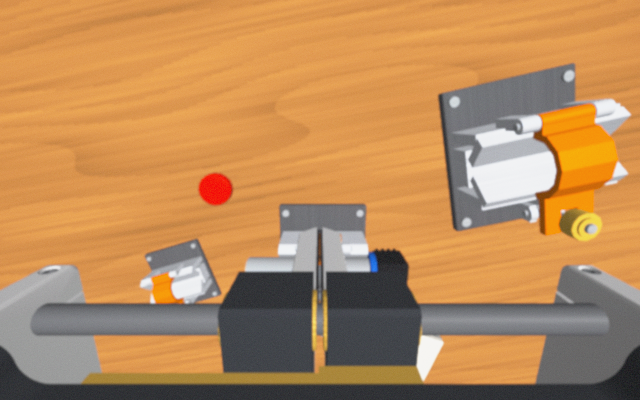

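The fingers hide the cap here, but the collar at (371,262) looks tight against the saddle end. I'm lowering the tool outside the cap and sweeping it over, with the fingertip following the lip's arc.

```bash
python3 -m jog '[35,4,0,0,0,0,70,4,0,0,0,0,105,4,0,0,0,0,113,4,0,0,0,0,113,4,0,0,0,0]'
python3 -m jog '[0,0,20,0,0,0,-5,0,32,0,0,0,-9,0,43,0,0,0,-14,0,57,0,0,0,-16,0,70,0,0,0]'
python3 -m jog '[0,0,12,0,0,0,1,0,23,0,0,0,4,0,36,0,0,0,8,0,47,0,0,0,12,0,55,0,0,0]'
python3 - <<'E'
from h import *
yaw=1.395;o=np.array([.5225,.0600]);s=ctrl.observe()
t,d=ctrl.get_image("top"),ctrl.get_image("side")
a=cv2.resize(t[170:270,255:375],None,fx=3.8,fy=3.8,interpolation=cv2.INTER_CUBIC);b=cv2.resize(d[140:240,240:330],None,fx=3.8,fy=3.8,interpolation=cv2.INTER_CUBIC)
cv2.imwrite("pics/c3.png",np.hstack([a,b])[:,:,::-1])
print(np.array([[np.cos(yaw),np.sin(yaw)],[-np.sin(yaw),np.cos(yaw)]])@(s["eef_pos"][:2]-o)*1e3)
E
```

```text
time_s: 5.1
eef_pos: [0.4047, 0.0852, 0.154]
tool_rot: [0.703, 0.061, 0.706, -0.063]
force: [0.3, 0.1, 0.0]
grip_width: 0.0006
time_s: 5.52
eef_pos: [0.4763, 0.0734, 0.1742]
tool_rot: [0.705, 0.062, 0.704, -0.061]
force: [-0.7, 1.0, -0.5]
grip_width: 0.0004
time_s: 5.93
eef_pos: [0.5301, 0.0633, 0.1601]
tool_rot: [0.705, 0.062, 0.704, -0.062]
force: [-0.8, -0.3, 0.5]
grip_width: 0.0005
[ 4.5817 -6.9227]
```

View pics/c3.png

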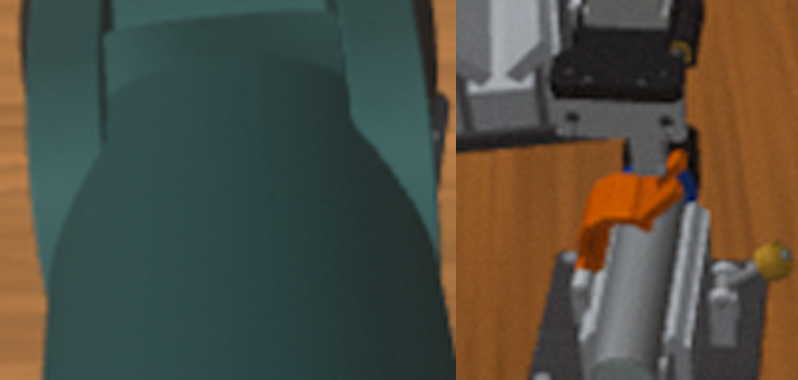

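The side view shows the cap following the finger, with the ear rising at crop (680,165). I'm continuing the arc down to the stop.

```bash
python3 -m jog '[5,-2,6,0,0,0,17,-4,17,0,0,0,31,-4,26,0,0,0,47,-4,32,0,0,0,58,-4,35,0,0,0]'
python3 -m jog '[2,0,0,0,0,0,4,0,0,0,0,0,6,0,0,0,0,0,8,0,0,0,0,0]'
python3 -m jog '[1,0,0,0,0,0,2,0,0,0,0,0,2,0,0,0,0,0]'
python3 - <<'E'
from h import *
yaw=1.395;o=np.array([.5225,.0600]);s=ctrl.observe()
print(np.array([[np.cos(yaw),np.sin(yaw)],[-np.sin(yaw),np.cos(yaw)]])@(s["eef_pos"][:2]-o)*1e3)
E
```

```text
time_s: 6.45
eef_pos: [0.5627, 0.0528, 0.1003]
tool_rot: [0.704, 0.062, 0.704, -0.062]
force: [-0.6, -0.1, 0.2]
grip_width: 0.0008
time_s: 6.78
eef_pos: [0.5626, 0.0532, 0.0949]
tool_rot: [0.705, 0.062, 0.704, -0.062]
force: [-12.0, -2.1, 36.9]
grip_width: 0.0004
time_s: 7.03
eef_pos: [0.5627, 0.0531, 0.0944]
tool_rot: [0.705, 0.063, 0.704, -0.062]
force: [-17.0, -1.7, 44.5]
grip_width: 0.0005
[  0.2869 -40.8068]
```

The cap is down: contact at tip z≈84 mm against the expected 85, and the force rises against the stop. Next I lift, go outside the nut, descend and push it upright.

```bash
python3 -m jog '[-20,0,0,0,0,0,-55,0,0,0,0,0,-66,0,35,0,0,0,-66,0,70,0,0,0,-66,0,84,0,0,0]'
python3 -m jog '[30,0,0,0,0,0,60,0,0,0,0,0,80,0,0,0,0,0,80,0,0,0,0,0]'
python3 - <<'E'
from h import *
yaw=1.395;o=np.array([.5225,.0600]);s=ctrl.observe()
t,d=ctrl.get_image("top"),ctrl.get_image("side")
a=cv2.resize(t[160:260,265:375],None,fx=4,fy=4,interpolation=cv2.INTER_CUBIC);b=cv2.resize(d[155:255,250:340],None,fx=4,fy=4,interpolation=cv2.INTER_CUBIC)
cv2.imwrite("pics/c4.png",np.hstack([a,b])[:,:,::-1])
print(np.array([[np.cos(yaw),np.sin(yaw)],[-np.sin(yaw),np.cos(yaw)]])@(s["eef_pos"][:2]-o)*1e3)
E
```

```text
time_s: 7.45
eef_pos: [0.6486, 0.0379, 0.1598]
tool_rot: [0.706, 0.062, 0.703, -0.062]
force: [1.5, 0.1, -0.4]
grip_width: 0.0003
time_s: 7.78
eef_pos: [0.6429, 0.0385, 0.0742]
tool_rot: [0.703, 0.062, 0.706, -0.062]
force: [-1.0, 0.5, -0.2]
grip_width: 0.0005
[  -0.144  -122.3165]
```

View pics/c4.png

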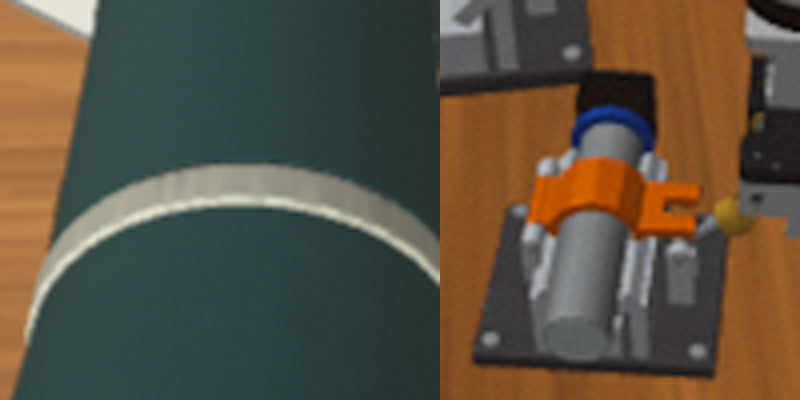

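The side crop shows the cap flat with its slot open toward the nut at (733,215), the collar against the saddle end, and the finger standing outside the nut. I'm pushing the bolt in.

```bash
python3 -m jog '[0,0,-10,0,0,0,-2,0,-19,0,0,0,-6,0,-27,0,0,0,-11,0,-35,0,0,0,-16,0,-42,0,0,0]'
python3 -m jog '[-2,0,-3,0,0,0,-4,0,-6,0,0,0,-5,0,-8,0,0,0]'
python3 -m jog '[0,0,-1,0,0,0,0,0,-2,0,0,0]'
python3 - <<'E'
from h import *
yaw=1.395;o=np.array([.5225,.0600]);s=ctrl.observe()
print(np.array([[np.cos(yaw),np.sin(yaw)],[-np.sin(yaw),np.cos(yaw)]])@(s["eef_pos"][:2]-o)*1e3)
E
```

```text
time_s: 8.3
eef_pos: [0.6072, 0.0454, 0.0978]
tool_rot: [0.708, 0.063, 0.701, -0.062]
force: [4.5, -1.0, 3.4]
grip_width: 0.0007
time_s: 8.55
eef_pos: [0.596, 0.0474, 0.0997]
tool_rot: [0.705, 0.062, 0.704, -0.062]
force: [1.1, -0.8, 2.2]
grip_width: 0.0003
time_s: 8.72
eef_pos: [0.5938, 0.0476, 0.0985]
tool_rot: [0.704, 0.062, 0.704, -0.062]
force: [1.8, -0.7, 1.1]
grip_width: 0.0004
[  0.2145 -72.3807]
```

```bash
python3 -m jog '[-1,0,-1,0,0,0,-2,0,-2,0,0,0]'|grep -E "eef|force"
python3 -m jog '[0,0,-1,0,0,0,0,0,-2,0,0,0]'|grep -E "eef|force"
python3 -m jog '[0,0,-1,0,0,0,0,0,-1,0,0,0]'|grep -E "eef|force"
```

```text
eef_pos: [0.5923, 0.0476, 0.1002]
force: [9.9, -0.6, -7.5]
eef_pos: [0.5918, 0.0477, 0.1006]
force: [19.5, -2.2, -12.9]
eef_pos: [0.5916, 0.0477, 0.1007]
force: [21.4, -2.8, -14.2]
```

```bash
python3 -m jog '[0,0,10,0,0,0,0,0,30,0,0,0,-30,0,45,0,0,0,-65,0,60,0,0,0,-100,0,80,0,0,0]'|grep -E "eef|force"
python3 -m jog '[-20,0,20,0,0,0,-20,0,20,0,0,0,-20,0,20,0,0,0]'
python3 - <<'E'
from h import *
s=ctrl.observe();d=ctrl.get_image("side");w=ctrl.get_image("wrist")
b=cv2.resize(d[155:255,250:340],None,fx=4,fy=4,interpolation=cv2.INTER_CUBIC)
a=cv2.resize(w[0:240,150:410],None,fx=1.667,fy=1.667,interpolation=cv2.INTER_CUBIC)[:400]
import pickle;pickle.dump(s,open("w5.pkl","wb"));np.save("w5.npy",w)
cv2.imwrite("pics/c5.png",np.hstack([a,b])[:,:,::-1])
E
```

```text
eef_pos: [0.6671, 0.0342, 0.201]
force: [-0.2, 0.0, -1.3]
time_s: 9.88
eef_pos: [0.6879, 0.0305, 0.2205]
tool_rot: [0.704, 0.062, 0.704, -0.062]
force: [-0.3, 0.1, -0.5]
grip_width: 0.0008
```

View pics/c5.png

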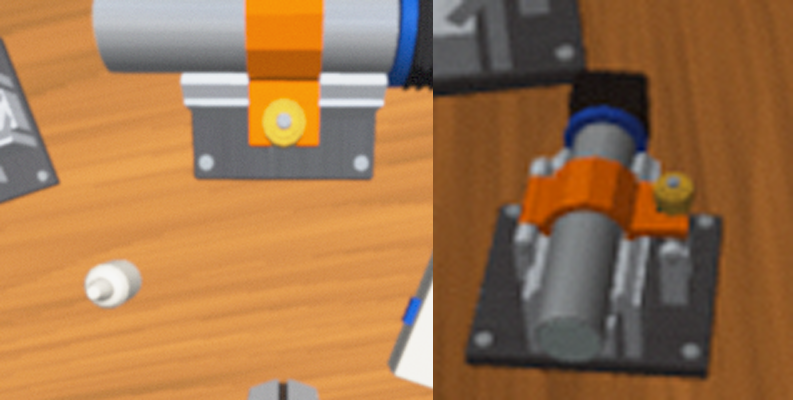

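Wrist and side views show the nut centred on the ear, wrist crop (284,121), over the slot, with the cap flat. I'm checking the collar gap and nut numerically before handing in.

```bash
python3 - <<'E'
from h import *
import pickle;s=pickle.load(open("w5.pkl","rb"));w=np.load("w5.npy")
yaw=1.395;o=np.array([.5225,.0600]);Rm=np.array([[np.cos(yaw),np.sin(yaw)],[-np.sin(yaw),np.cos(yaw)]])
S=lambda p:((Rm@(p[:2]-o)*1e3).round(1),round(p[2]*1e3,1))
p,e=tri(ray("wrist",(320.4,72.6),s),ray("side",(310.2,201)));print("bolt top",S(p),e)
hsv=cv2.cvtColor(w,cv2.COLOR_RGB2HSV);b=cv2.inRange(hsv,(105,120,40),(130,255,255))
for v in(0,10,20,30,40,46):
    xs=np.nonzero(b[v,:420])[0]
    if len(xs):
        x=xs.min();print(v,x,xs.max(),[S(onz("wrist",(x,v),z,s)) for z in(.075,.09,.1)])
# saddle end edges, wall top and plate corners
print("V end z.086",S(onz("wrist",(150+385/1.667,90/1.667),.086,s)),"V start",S(onz("wrist",(150+182/1.667,90/1.667),.086,s)))
print("plate",S(onz("wrist",(150+373/1.667,178/1.667),.012,s)),S(onz("wrist",(150+195/1.667,178/1.667),.012,s)))
print("cap sides",S(onz("wrist",(150+248/1.667,130/1.667),.085,s)),S(onz("wrist",(150+321/1.667,130/1.667),.085,s)))
E
```

```text
bolt top (array([  0.7, -49.9]), np.float64(101.3)) [np.float64(0.1), np.float64(0.1)]
0 390 401 [(array([65.2, 16.3]), np.float64(75.0)), (array([62.1, 11.1]), np.float64(90.0)), (array([60. ,  7.7]), np.float64(100.0))]
10 390 401 [(array([65.7,  8.1]), np.float64(75.0)), (array([62.6,  3.3]), np.float64(90.0)), (array([60.5,  0.1]), np.float64(100.0))]
20 390 400 [(array([66.2, -0.2]), np.float64(75.0)), (array([63.1, -4.6]), np.float64(90.0)), (array([60.9, -7.5]), np.float64(100.0))]
30 388 398 [(array([64.8, -8.6]), np.float64(75.0)), (array([ 61.7, -12.6]), np.float64(90.0)), (array([ 59.7, -15.3]), np.float64(100.0))]
40 385 396 [(array([ 62.5, -17.2]), np.float64(75.0)), (array([ 59.5, -20.8]), np.float64(90.0)), (array([ 57.5, -23.2]), np.float64(100.0))]
46 384 394 [(array([ 61.8, -22.4]), np.float64(75.0)), (array([ 58.9, -25.7]), np.float64(90.0)), (array([ 56.9, -28. ]), np.float64(100.0))]
V end z.086 (array([ 57.2, -31.6]), np.float64(86.0)) V start (array([-56.3, -31.6]), np.float64(86.0))
plate (array([ 65.6, -75.2]), np.float64(12.0)) (array([-63.6, -75.1]), np.float64(12.0))
cap sides (array([-19.8, -52.3]), np.float64(85.0)) (array([ 21.9, -52.3]), np.float64(85.0))
```

```bash
python3 -c "
from workcell import ctrl
print(ctrl.sign_off())"
```

```text
the job is handed in; nothing more can be done
None
```

The camera is mounted on the middle-sized saddle, in the order asked, and I handed the job in at about 10 s of the 64 s allowed.

| Step | What I did | Check |
|---|---|---|
| Tube | Pushed it along the V with closed fingers until it stopped at about 28 N | Collar face at x ≈ 60 mm in the wrist view (home is 60) |
| Cap | Swung it down to its stop | The fingertip stopped at about 84 mm (closed ear top is 85); the side view shows the cap flat |
| Bolt | Pushed it upright into the slot until it stopped at about 21 N sideways (about 26 N total) | Its top measured at y = -49.9 mm (upright is -50) and x = 0.7 mm |

- **Force:** pressing the cap onto its stop briefly reached about 48 N total with the fingertips, more than I meant. That is well under the 120 N wrist limit, and only the fingertips touched the cap. If the 40 N limit on the arm and gripper's body also counts the fingertips, this press exceeded it.
- **Measurements that disagreed:** the first fix on the cap lip (rays missing by nearly 10 mm) and the height of one plate corner were poor, so I did not use them. The saddle's other edges agreed within about 3 mm.
- **Bystanders:** no contact with the dropper bottle, the slide box or the dust cap was planned or felt. I did not re-measure where they stand. The last picture shows the bottle upright and part of the slide box; the dust cap is out of frame.

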